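# Hang a pipette on the carousel over the drip dish

## Task

Turn the pipette carousel so that its free hook stands over the drip dish, then take the long pipette from the parking block and hang it upright by its flange on that hook, so that it drips into the dish. Leave the short pipette standing in the block and the two other pipettes hanging on the carousel.

Things in the scene. Friction and masses are not known exactly. Their poses are not given: they have to be found in the camera images.
- turn_grip (a point): Centre of the grey bar grip on top of the carousel's three-hook rack, on its vertical turning axis, 222 mm above the table. Bar 64 long, 14 thick, 34 mm tall (205 to 239 mm up). x axis along the bar towards the free hook, z up. Turning the bar turns the rack and all its hooks, either way, no detents, about 0.12 N m; it stays where left.
- free_hook (a point): Hanging place of the free hook, 115 mm from the turning axis, level with the prong tops, 150 mm above the table. A white fork, open outward: two level prongs, 26 mm gap, bridged 20 mm inward of here, ending 33 mm outward in lips 8 mm high. x axis outward, z up. The pipette's stem goes between the prongs from the open end (or from above); its flange rests on them.
- drip_dish (a point): Middle of the shallow round steel drip dish, 72 mm across, 14 mm high, fixed to the carousel's white foot 115 mm from the turning axis, on the robot's side. Point on the dish's floor, 4 mm above the table. The dish stays put; the rack turns above it.
- pipette: Long pipette, 215 mm, 90 g, upright in one well of the grey block. Origin at its lower end, z up. Stem 16 mm across up to 120 mm; flange 46 mm across, 120 to 126 mm (its underside hangs on the hook); handle to grip, 30 mm across, 126 to 195 mm; plunger to 215 mm. Finger rest 10 mm wide sticks out 21 mm to -x at 188 mm. Hung, its lower end is 30 mm above the table.
- block: Grey parking block at the robot's right, fixed, 190 x 70 mm and 70 mm tall, long along its x. Origin under its centre. Two wells at x = -55 and +55 mm, 20 mm wide, 55 mm deep: a pipette must rise 55 mm to come clear. Either well may hold the long pipette.
- short_pipette: Bystander: a shorter pipette of the same kind, 150 mm tall, handle 22 mm across, in the block's other well. Origin at its lower end.
- hung_a: Bystander: long pipette (215 mm) hanging on the hook 120 degrees anticlockwise (from above) of the free one. Origin at its lower end, 30 mm above the table.
- hung_b: Bystander: long pipette (215 mm) hanging on the hook 120 degrees clockwise (from above) of the free one. Origin at its lower end, 30 mm above the table.
Mind the look-alikes: they are no part of the job. What is shaped like the pipette but blue is not meant.

How it is judged:
By the outcome, as a careful person would: the job done as asked, in the order asked, and still so for the second after the job is handed in, with the robot touching nothing.
It also fails if it takes over 48 s, if anything falls off the work surface, if the arm or the gripper's body presses on something with over 40 N, if the wrist force passes 120 N, or if a joint passes its speed limit or range.

## Robot

A 6-joint arm with a two-finger parallel gripper is mounted at the origin on the work surface. World frame = base frame: x ahead of the robot, y to its left, z up, the work surface at z = 0. Lengths are in m, angles in degrees, forces in N, time in s.
With the tool pointing down it reaches from about 0.375 to 0.9 m from the base axis. Payload 3.1 kg.
Tool frame: the origin (TCP) lies on the front face of the gripper's body, between the roots of the fingers; the fingertips stand 70 mm ahead of it and the grasp point (between the pads) lies 51 mm ahead of it (bot.tip_extent is the distance from the TCP to the fingertips, in m); z points along the fingers, x is the direction in which the jaws open and shut, and the axes are right-handed (so a half turn about z gives the same grasp; the last joint's range is limited). The gripper opens to 87 mm and grips with 3 to 60 N. Pads are 19 mm wide; open, the fingers measure 117 mm over their backs; the gripper's body (75 mm by 190 mm) begins 51 mm behind the grasp point.
Start: joints at [59.903, 30.224, 82.088, -0, 67.689, -10.227], TCP at [0.212, 0.588, 0.292] pointing down, gripper open.
Joint ranges: [-176.69, 176.69], [-43.24, 126.21], [12.49, 139.97], [-82, 262], [0, 151.66], [-163.58, 163.58]. Speed limits (degrees/s): [159.86, 159.86, 180, 180, 180, 180].

## Interface

Orientations are given as a 3x3 rotation matrix whose columns are the frame's x, y, z axes.
In Python, from rig import bot, viewer, ticket gives the robot as it stands. The module is installed in compiled form; this text tells all that it offers.
- The arm moves only by the tool arm_command, never from a script. Its argument "targets" is a list of rows, each an object with "rot": the turn, a rotation vector about the tool's x, y, z in degrees, a list of three; "offset": the shift along the tool's x, y, z in cm, a list of three; "gripper": the closure, from 0 (fully open) to 1 (shut). A call has 1 to 8 rows; each row is the pose to reach, as a shift and turn from the pose commanded when the call began, along the tool's axes at that moment; what a row does not reach only later rows make up. A row lasts 1/10 s, in which the tool goes at most 50 mm and 8.59 degrees, less where a joint would pass 70% of its speed; a pose out of reach is approached as far as the arm can. A call with a gripper value outside its range is refused whole. The fingers move at their own pace and stop on an object; the grip force is fixed at half the most. Time passes only in rows, so rows that repeat a pose let the fingers close. It gives the time, the measured TCP pose, the force and the opening at its end, in the units of the state.
- bot.read_state(): the state, without advancing time (a new reading comes with each control period).
- viewer.capture(name): name is "scene" or "top" or "wrist"; returns a dict with "frame" (480x640x3 uint8, red, green, blue), "fx", "fy", "cx", "cy" (pixels), "view" (4x4, takes a point from world to camera coordinates). Camera axes: x right, y down, z forward; pixel columns grow to the right and rows downward; lengths in m; the calibration is good to about 2 mm. A picture is of the moment at which its call begins. There is no depth.
- ticket.hand_in(): hands the job in, once; it reports no verdict.
The state is a dict: "time_s": time; "joint_positions": joint angles; "qvel": joint speeds; "tau": joint torques, N m; "position": TCP position; "tcp_rot": TCP orientation; "force": force on the tool from outside, world axes, zero at the start; "moment": the same for the moment, N m; "opening": opening from 0.0 (shut) to 1.0 (fully open).
Only numpy, scipy, OpenCV 4.12 (cv2) and the standard library are available. Lean on these libraries where they do the work, as an engineer would, in place of code of your own. Each camera call takes 0.05 s, during which the arm holds its last target. There are 200 camera calls.

## Working session

There is one attempt and no reset: what is moved stays moved. The work goes in short steps, Python scripts to look and compute and a tool call to move; the robot and the scene stay as the last step left them, time stands still between calls to the robot, and variables do not carry over. Pictures are saved under pics/ and viewed, about 8 in all and at most 12, crops included, and the job is handed in when it is done.

Besides the shell and the picture viewer there is one more tool, called after "Request:" as a command line: name --argument value ..., lists and objects as JSON in quotes. arm_command: Moves the arm, as the interface text tells. Its arguments: {"type":"object","properties":{"targets":{"type":"array"}},"required":["targets"]}

```bash
mkdir -p pics
cat > h.py <<'E'
import numpy as np,cv2
from rig import bot,viewer,ticket
def cap(n,f):
    d=viewer.capture(n); cv2.imwrite(f'pics/{f}.png',d['frame'][:,:,::-1]); np.savez(f'pics/{f}.npz',**{k:d[k] for k in('fx','fy','cx','cy','view')},frame=d['frame']); return d
def ld(f): return np.load(f'pics/{f}.npz')
def px(d,P):
    p=d['view'][:3,:3]@np.array(P)+d['view'][:3,3]; return d['fx']*p[0]/p[2]+d['cx'],d['fy']*p[1]/p[2]+d['cy']
def atz(d,u,v,z):
    R=d['view'][:3,:3];t=d['view'][:3,3];c=-R.T@t
    r=R.T@np.array([(u-d['cx'])/d['fx'],(v-d['cy'])/d['fy'],1]); return c+r*(z-c[2])/r[2]
def crop(f,o,x0,y0,x1,y1,k):
    im=cv2.imread(f'pics/{f}.png')[y0:y1,x0:x1]; cv2.imwrite(f'pics/{o}.png',cv2.resize(im,None,fx=k,fy=k,interpolation=cv2.INTER_CUBIC))
E
python3 - <<'E'
from h import *
a=cap('top','top0');b=cap('scene','scene0')
for d in(a,b):
    R=d['view'][:3,:3];print(-R.T@d['view'][:3,3],R[2],d['fx'])
s=bot.read_state();print(s['time_s'],s['position'],s['tcp_rot'])
E
```

```text
[ 0.36795412 -0.08593274  1.21156862] [ 0.18272526 -0.01406717 -0.98306337] 593.7747927858429
[1.24382445 0.07425015 0.86294636] [-0.69353914 -0.16914291 -0.70028147] 545.4099285476946
0.1 [0.21212703 0.58733886 0.29133772] [[ 3.39881794e-01  9.40467642e-01 -9.90318451e-04]
 [ 9.40466088e-01 -3.39883067e-01 -1.74318796e-03]
 [-1.97600435e-03 -3.38883068e-04 -9.99997990e-01]]
```

View pics/top0.png

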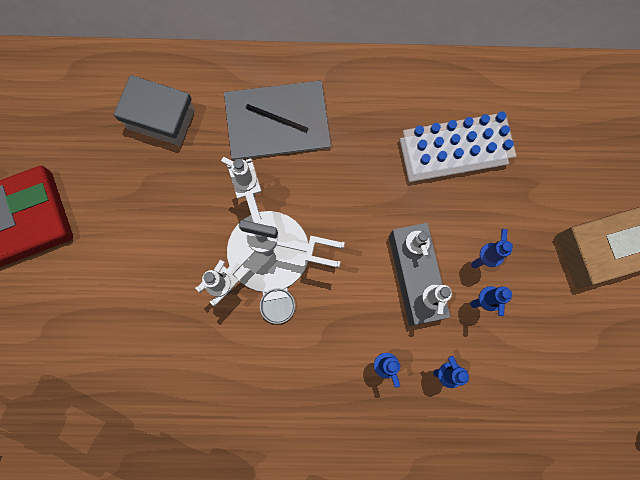

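View pics/scene0.png

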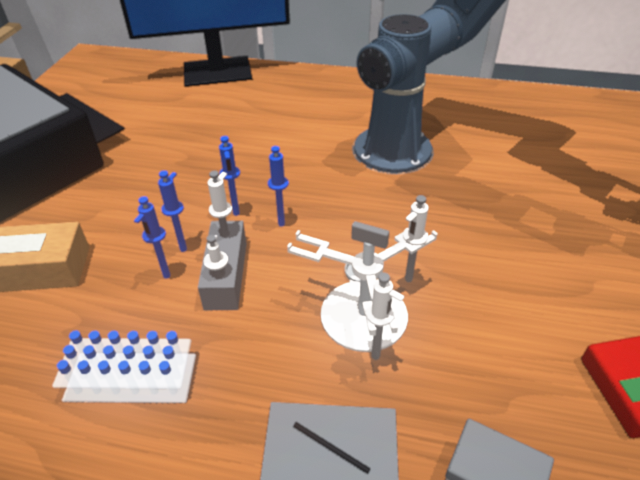

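The top view (up = +x, right = -y) shows the grip bar at about (258,228), the free hook pointing right at (325,250) and the dish at (277,307). The block holds two white pipettes, at (419,241) and (437,295). The scene view shows the one nearer the robot, at (218,190), is taller than the one at (214,250), so it should be the long one, (437,295) in top. The four blue ones are decoys. I'll confirm in a crop.

Run:
```python
from h import *
crop('top0','c1',190,145,460,340,2.95)
im=cv2.imread('pics/scene0.png')[150:310,180:440];cv2.imwrite('pics/c2.png',cv2.resize(im,None,fx=3,fy=3,interpolation=cv2.INTER_CUBIC))
```

```text
(no output)
```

View pics/c1.png

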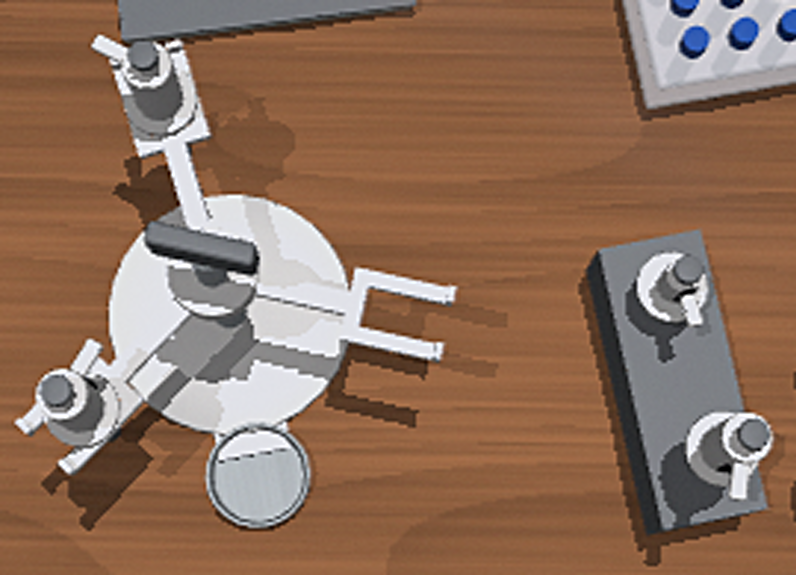

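View pics/c2.png

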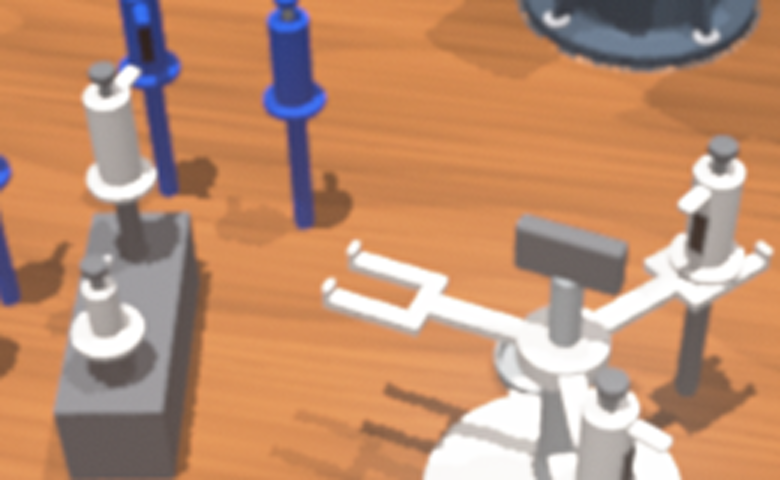

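Run:
```python
from h import *
d=ld('top0')
f=lambda u,v,z:atz(d,190+u/2.95,145+v/2.95,z).round(4)
for n,u,v,z in[('bar',203,240,.239),('barL',148,226,.239),('barR',258,254,.239),('disc',230,315,.006),('dish',258,475,.014),('tip1',455,295,.156),('tip2',440,350,.156),('br1',358,272,.15),('br2',345,338,.15),('plunger',752,436,.23),('flange',722,448,.138),('short',688,270,.165),('rest',738,495,.203),('blk tl',597,250,.07),('blk tr',702,231,.07),('blk br',766,507,.07),('blk bl',660,533,.07),('ha',60,390,.245),('hb',142,55,.245)]: print(n,f(u,v,z))
s=ld('scene0');g=lambda u,v,z:atz(s,180+u/3,150+v/3,z).round(4)
print('scene plunger',g(103,71,.23),'bar top c',g(570,238,.239), 'barends',g(517,217,.239),g(625,244,.239))
```

```text
bar [0.576  0.0073 0.239 ]
barL [0.5836 0.0387 0.239 ]
barR [ 0.5685 -0.024   0.239 ]
disc [0.5728 0.0091 0.006 ]
dish [ 0.4612 -0.0141  0.014 ]
tip1 [ 0.5621 -0.1401  0.156 ]
tip2 [ 0.5279 -0.1312  0.156 ]
br1 [ 0.5766 -0.0804  0.15  ]
br2 [ 0.5352 -0.0731  0.15  ]
plunger [ 0.4707 -0.3044  0.23  ]
flange [ 0.4726 -0.3061  0.138 ]
short [ 0.5785 -0.2819  0.165 ]
rest [ 0.4394 -0.3015  0.203 ]
blk tl [ 0.6101 -0.2391  0.07  ]
blk tr [ 0.6244 -0.3096  0.07  ]
blk br [ 0.4413 -0.348   0.07  ]
blk bl [ 0.4235 -0.2787  0.07  ]
ha [0.4884 0.0829 0.245 ]
hb [0.6827 0.0454 0.245 ]
scene plunger [ 0.4752 -0.3013  0.23  ] bar top c [0.5799 0.0121 0.239 ] barends [ 0.5687 -0.0196  0.239 ] [0.5787 0.0425 0.239 ]
```

Positions agree with the given sizes: bar centre about (.574, .0085), dish 115 mm away at bearing -168.7°, and hook bearing about -102°, so a turn of -67°. The long pipette is at about (.472, -.305), confirmed by its height in the crop, with its finger rest pointing to -x. I'll write a small offset helper and set out above the bar.

```bash
cat >> h.py <<'E'
def go(x,y,z,yaw):
    s=bot.read_state();R=np.array(s['tcp_rot']);o=R.T@(np.array([x,y,z])-s['position'])
    from scipy.spatial.transform import Rotation as Q
    c,n=np.cos(np.radians(yaw)),np.sin(np.radians(yaw))
    T=np.array([[c,n,0],[n,-c,0],[0,0,-1]])
    print('t',s['time_s'],'F',np.round(s['force'],1),'pos',np.round(s['position'],4),'open',s['opening'],'off_cm',(o*100).round(2),'rot',Q.from_matrix(R.T@T).as_rotvec(degrees=True).round(1))
E
python3 -c "
from h import *
go(.574,.0085,.40,-12)
d=ld('top0')
for p in[(388,358),(503,240),(505,294),(459,375)]:print(atz(d,*p,.215))"
```

```text
t 0.1 F [ 0.3 -0.   0.9] pos [0.2121 0.5873 0.2913] open 1.0030708104624058 off_cm [-42.16  53.7  -10.8 ] rot [ 0.1  0.1 82.1]
[ 0.36282661 -0.21087854  0.215     ]
[ 0.56479606 -0.40995939  0.215     ]
[ 0.47187639 -0.40952769  0.215     ]
[ 0.3370276  -0.32782082  0.215     ]
```

Request:
arm_command --targets '[{"rot": [0, 0, 0], "offset": [0, 0, -5], "gripper": 0}, {"rot": [0, 0, 8], "offset": [0, 0, -10.8], "gripper": 0}, {"rot": [0, 0, 82], "offset": [-42.2, 53.7, -10.8], "gripper": 0}, {"rot": [0, 0, 82], "offset": [-42.2, 53.7, -10.8], "gripper": 0}, {"rot": [0, 0, 82], "offset": [-42.2, 53.7, -10.8], "gripper": 0}, {"rot": [0, 0, 82], "offset": [-42.2, 53.7, -10.8], "gripper": 0}, {"rot": [0, 0, 82], "offset": [-42.2, 53.7, -10.8], "gripper": 0}, {"rot": [0, 0, 82], "offset": [-42.2, 53.7, -10.8], "gripper": 0}]'

```text
time_s: 0.9
position: [0.3716, 0.3314, 0.3955]
tcp_rot: [[0.984, 0.178, -0.0], [0.178, -0.984, -0.0], [-0.0, 0.0, -1.0]]
force: [0.4, 0.8, -0.4]
opening: 1.001
```

```bash
python3 -c "
from h import *
go(.574,.0085,.38,-12)"
```

```text
t 0.9 F [ 0.4  0.8 -0.4] pos [0.3716 0.3314 0.3955] open 1.0007585304103683 off_cm [14.18 35.37  1.55] rot [ 0.   0.  22.2]
```

Request:
arm_command --targets '[{"rot": [0, 0, 22], "offset": [14.2, 35.4, 1.5], "gripper": 0}, {"rot": [0, 0, 22], "offset": [14.2, 35.4, 1.5], "gripper": 0}, {"rot": [0, 0, 22], "offset": [14.2, 35.4, 1.5], "gripper": 0}, {"rot": [0, 0, 22], "offset": [14.2, 35.4, 1.5], "gripper": 0}, {"rot": [0, 0, 22], "offset": [14.2, 35.4, 1.5], "gripper": 0}, {"rot": [0, 0, 22], "offset": [14.2, 35.4, 1.5], "gripper": 0}, {"rot": [0, 0, 22], "offset": [14.2, 35.4, 1.5], "gripper": 0.2}, {"rot": [0, 0, 22], "offset": [14.2, 35.4, 1.5], "gripper": 0.3}]'

```text
time_s: 1.7
position: [0.5771, 0.008, 0.3801]
tcp_rot: [[0.98, -0.201, -0.0], [-0.201, -0.98, -0.001], [0.0, 0.001, -1.0]]
force: [-0.1, 1.2, 0.2]
opening: 0.895
```

Request:
arm_command --targets '[{"rot": [0, 0, 0], "offset": [0, 0, 0], "gripper": 0.3}, {"rot": [0, 0, 0], "offset": [0, 0, 0], "gripper": 0.3}, {"rot": [0, 0, 0], "offset": [0, 0, 0], "gripper": 0.3}, {"rot": [0, 0, 0], "offset": [0, 0, 0], "gripper": 0.3}]'

```text
time_s: 2.1
position: [0.5749, 0.0126, 0.3808]
tcp_rot: [[0.98, -0.197, -0.001], [-0.197, -0.98, 0.0], [-0.001, -0.0, -1.0]]
force: [0.7, 0.6, -0.2]
opening: 0.706
```

```bash
python3 -c "
from h import *
go(.574,.0085,.277,-12)
d=cap('wrist','w1');print(px(d,[.574,.0085,.239]))"
```

```text
t 2.1 F [ 0.7  0.6 -0.2] pos [0.5749 0.0126 0.3808] open 0.7059816476299203 off_cm [-0.    0.43 10.38] rot [-0.   0.   0.7]
(np.float64(316.5491929713002), np.float64(253.25736507468764))
```

View pics/w1.png

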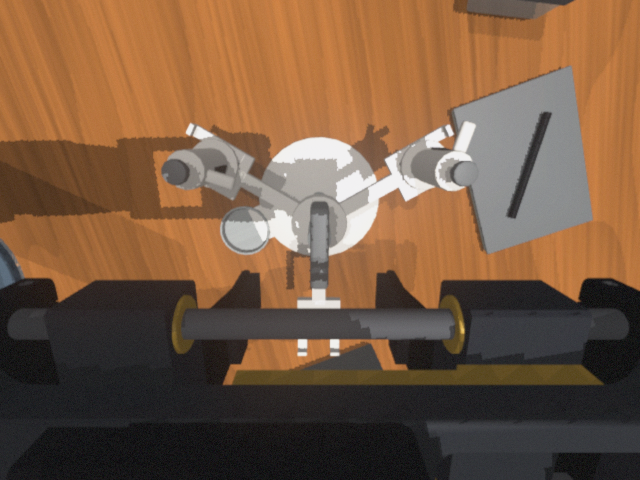

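The wrist view shows the bar at u≈319, upright in the image and so aligned with the jaws. Its top face runs from about v=204 to v=288, centred near my predicted (317,253). The hook lies at (319,320), beyond the jaws.

```bash
python3 -c "
from h import *
d=ld('w1')
a=atz(d,319.5,204,.239);b=atz(d,318.5,288,.239);print(a,b,(a+b)/2,np.linalg.norm(a-b))
print('dish',atz(d,245,231,.014),'prongs',atz(d,303,352,.156),atz(d,335,352,.156),'foot',atz(d,320,196,.006))
print('hub',atz(d,319,220,.15))"
```

```text
[0.58336893 0.04449274 0.239     ] [ 0.56993205 -0.01941268  0.239     ] [0.57665049 0.01254003 0.239     ] 0.0653027805274744
dish [ 0.46428371 -0.01309994  0.014     ] prongs [ 0.53088556 -0.12889182  0.156     ] [ 0.56554912 -0.13580549  0.156     ] foot [0.5792606  0.01406149 0.006     ]
hub [0.57705426 0.01286676 0.15      ]
```

Request:
arm_command --targets '[{"rot": [0, 0, 0], "offset": [0, 0.4, 4], "gripper": 0.3}, {"rot": [0, 0, 0], "offset": [0, 0.4, 7], "gripper": 0.3}, {"rot": [0, 0, 0], "offset": [0, 0.4, 9], "gripper": 0.3}, {"rot": [0, 0, 0], "offset": [0, 0.4, 10.3], "gripper": 0.3}, {"rot": [0, 0, 0], "offset": [0, 0.4, 10.3], "gripper": 0.3}, {"rot": [0, 0, 0], "offset": [0, 0.4, 10.3], "gripper": 1}, {"rot": [0, 0, 0], "offset": [0, 0.4, 10.3], "gripper": 1}, {"rot": [0, 0, 0], "offset": [0, 0.4, 10.3], "gripper": 1}]'

```text
time_s: 2.95
position: [0.5756, 0.0074, 0.2791]
tcp_rot: [[0.98, -0.198, 0.003], [-0.198, -0.98, -0.001], [0.003, -0.0, -1.0]]
force: [0.3, -0.2, 1.1]
opening: 0.511
```

Request:
arm_command --targets '[{"rot": [0, 0, 0], "offset": [0, 0, 0], "gripper": 1}, {"rot": [0, 0, 0], "offset": [0, 0, 0], "gripper": 1}, {"rot": [0, 0, 0], "offset": [0, 0, 0], "gripper": 1}, {"rot": [0, 0, 0], "offset": [0, 0, 0], "gripper": 1}, {"rot": [0, 0, 0], "offset": [0, 0, 0], "gripper": 1}, {"rot": [0, 0, 0], "offset": [0, 0, 0], "gripper": 1}]'

```text
time_s: 3.55
position: [0.5748, 0.0074, 0.2781]
tcp_rot: [[0.98, -0.198, -0.0], [-0.198, -0.98, -0.0], [-0.0, 0.0, -1.0]]
force: [-1.8, -0.4, 3.8]
opening: 0.161
```

```bash
python3 -c "
from h import *
go(.574,.0085,.277,-79)"
```

```text
t 3.55 F [-1.8 -0.4  3.8] pos [0.5748 0.0074 0.2781] open 0.16106604914829226 off_cm [-0.1  -0.09  0.11] rot [ 0.   0.  67.6]
```

Request:
arm_command --targets '[{"rot": [0, 0, 6], "offset": [-0.03, 0, 0], "gripper": 1}, {"rot": [0, 0, 14], "offset": [-0.06, 0, 0], "gripper": 1}, {"rot": [0, 0, 22], "offset": [-0.1, -0.02, 0], "gripper": 1}, {"rot": [0, 0, 30], "offset": [-0.12, -0.04, 0], "gripper": 1}, {"rot": [0, 0, 38], "offset": [-0.15, -0.06, 0], "gripper": 1}, {"rot": [0, 0, 46], "offset": [-0.17, -0.08, 0], "gripper": 1}, {"rot": [0, 0, 54], "offset": [-0.19, -0.11, 0], "gripper": 1}, {"rot": [0, 0, 60], "offset": [-0.2, -0.13, 0], "gripper": 1}]'

```text
time_s: 4.35
position: [0.5726, 0.0094, 0.2781]
tcp_rot: [[0.315, -0.949, -0.001], [-0.949, -0.315, 0.0], [-0.001, 0.001, -1.0]]
force: [-2.0, 0.7, 4.4]
opening: 0.161
```

Request:
arm_command --targets '[{"rot": [0, 0, 4], "offset": [0, 0, 0], "gripper": 1}, {"rot": [0, 0, 6.5], "offset": [0, 0, 0], "gripper": 1}, {"rot": [0, 0, 6.5], "offset": [0, 0, 0], "gripper": 1}, {"rot": [0, 0, 6.5], "offset": [0, 0, 0], "gripper": 1}, {"rot": [0, 0, 6.5], "offset": [0, 0, 0], "gripper": 1}]'

```text
time_s: 4.85
position: [0.5726, 0.0097, 0.2781]
tcp_rot: [[0.21, -0.978, -0.001], [-0.978, -0.21, 0.001], [-0.001, 0.001, -1.0]]
force: [-3.3, 0.1, 5.0]
opening: 0.159
```

```bash
python3 -c "
from h import *
go(.574,.0085,.277,-78)
print(bot.read_state()['moment'])
d=cap('scene','s1');c=cap('wrist','w2')
a=cv2.imread('pics/s1.png')[150:390,220:520];b=cv2.imread('pics/w2.png')
cv2.imwrite('pics/m1.png',np.hstack([cv2.resize(a,(400,320)),cv2.resize(b,(400,300))[:320] if 0 else cv2.copyMakeBorder(cv2.resize(b,(400,300)),0,20,0,0,0)]))"
```

```text
t 4.85 F [-3.3  0.1  5. ] pos [0.5726 0.0097 0.2781] open 0.15933714192265447 off_cm [ 0.14 -0.12  0.11] rot [0.1 0.1 0.1]
[ 0.13081589  0.57010178 -0.07986707]
```

View pics/m1.png

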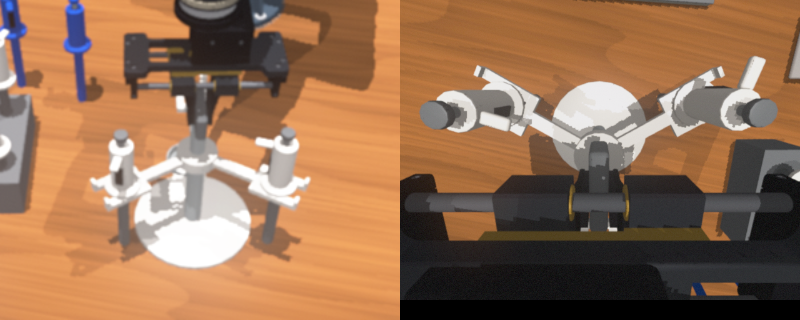

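The rack turned and the bar is at about -168°. Both hung pipettes are still in place. Release and rise.

Request:
arm_command --targets '[{"rot": [0, 0, 0], "offset": [0, 0, 0], "gripper": 0.4}, {"rot": [0, 0, 0], "offset": [0, 0, 0], "gripper": 0.4}, {"rot": [0, 0, 0], "offset": [0, 0, 0], "gripper": 0.4}, {"rot": [0, 0, 0], "offset": [0, 0, 0], "gripper": 0.4}, {"rot": [0, 0, 0], "offset": [0, 0, -2], "gripper": 0.4}, {"rot": [0, 0, 0], "offset": [0, 0, -6], "gripper": 0.2}, {"rot": [0, 0, 0], "offset": [0, 0, -10], "gripper": 0}, {"rot": [0, 0, 0], "offset": [0, 0, -12], "gripper": 0}]'

```text
time_s: 5.75
position: [0.5744, 0.0089, 0.4012]
tcp_rot: [[0.209, -0.978, 0.006], [-0.978, -0.209, -0.001], [0.002, -0.005, -1.0]]
force: [-0.1, -0.3, 0.2]
opening: 0.784
```

```bash
python3 -c "
from h import *
go(.465,-.304,.40,-90)"
```

```text
t 5.75 F [-0.1 -0.3  0.2] pos [0.5744 0.0089 0.4012] open 0.7835505712000906 off_cm [28.31 17.25  0.08] rot [-0.3 -0.1 12.1]
```

Request:
arm_command --targets '[{"rot": [0, 0, 12], "offset": [28.3, 17.3, 0], "gripper": 0}, {"rot": [0, 0, 12], "offset": [28.3, 17.3, 0], "gripper": 0}, {"rot": [0, 0, 12], "offset": [28.3, 17.3, 0], "gripper": 0}, {"rot": [0, 0, 12], "offset": [28.3, 17.3, 0], "gripper": 0}, {"rot": [0, 0, 12], "offset": [28.3, 17.3, 0], "gripper": 0}, {"rot": [0, 0, 12], "offset": [28.3, 17.3, 0], "gripper": 0}, {"rot": [0, 0, 12], "offset": [28.3, 17.3, 0], "gripper": 0}, {"rot": [0, 0, 12], "offset": [28.3, 17.3, 0], "gripper": 0}]'

```text
time_s: 6.55
position: [0.4619, -0.308, 0.3972]
tcp_rot: [[-0.005, -1.0, -0.0], [-1.0, 0.005, -0.001], [0.001, 0.0, -1.0]]
force: [0.5, -0.4, 1.1]
opening: 1.001
```

Request:
arm_command --targets '[{"rot": [0, 0, 0], "offset": [0, 0, 0], "gripper": 0}, {"rot": [0, 0, 0], "offset": [0, 0, 0], "gripper": 0}, {"rot": [0, 0, 0], "offset": [0, 0, 0], "gripper": 0}, {"rot": [0, 0, 0], "offset": [0, 0, 0], "gripper": 0}]'

```text
time_s: 6.95
position: [0.4637, -0.3026, 0.3979]
tcp_rot: [[0.003, -1.0, 0.0], [-1.0, -0.003, 0.0], [-0.0, -0.0, -1.0]]
force: [-0.6, 0.1, 0.1]
opening: 1.003
```

```bash
python3 -c "
from h import *
go(.472,-.304,.238,-90)
c=cap('top','t2');w=cap('wrist','w3')
print('pred pip',px(w,[.472,-.304,.23]),'hook',px(c,[.4622,-.0138,.15]))
crop('t2','t2c',190,150,340,330,3.33)
a=cv2.imread('pics/t2c.png');b=cv2.imread('pics/w3.png')
b=b[100:400,180:460]  
b=cv2.resize(b,(560,600))[:, 130:430] if 0 else cv2.resize(b,(300,321))
cv2.imwrite('pics/m2.png',np.hstack([a[:600],cv2.copyMakeBorder(b,0,a.shape[0]-321,0,0,0)]))
print(a.shape)"
```

```text
t 6.95 F [-0.6  0.1  0.1] pos [ 0.4637 -0.3026  0.3979] open 1.0034984003845497 off_cm [ 0.14 -0.83 15.99] rot [-0.   0.   0.2]
pred pip (np.float64(319.0232686716052), np.float64(229.11508884832764)) hook (np.float64(272.9100806218691), np.float64(299.429716854475))
(599, 500, 3)
```

View pics/m2.png

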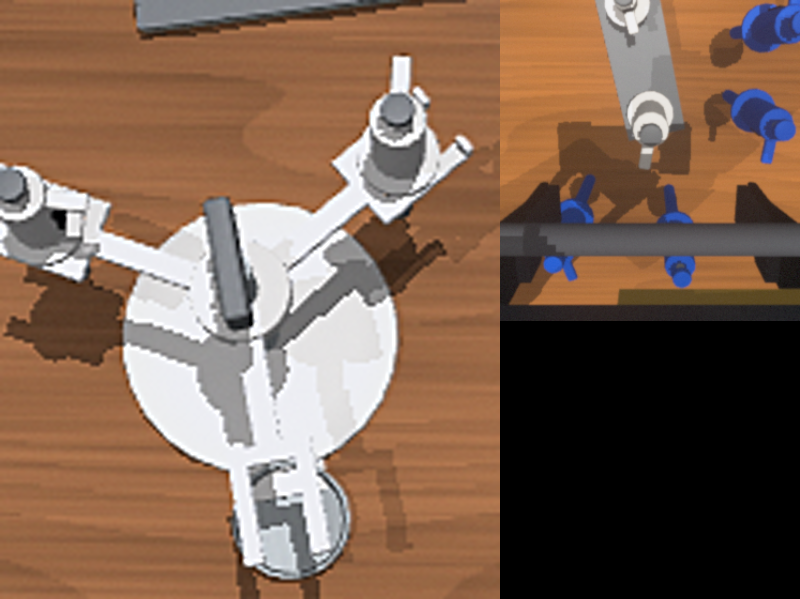

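View pics/w3.png

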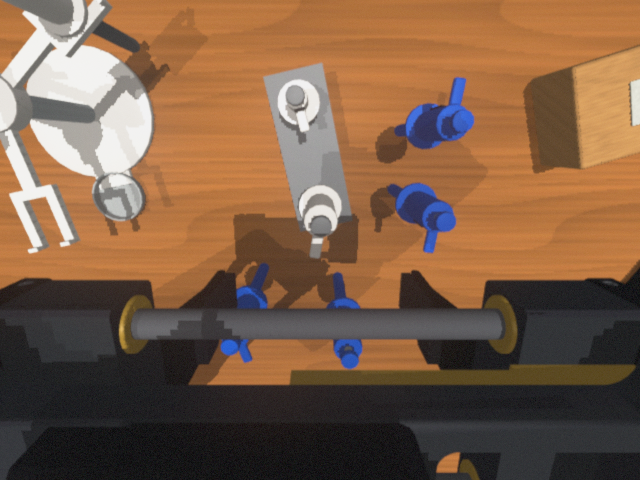

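The rack now stands over the dish (t2 crop: prong tips at about (252,562) and (320,550), dish centre at (292,520)). In the wrist view the long white pipette's plunger is at (320,225), its rest end at (315,254), and the blue pipettes are clear of the jaws. I'll compute the hook and pipette positions.

```bash
python3 -c "
from h import *
w=ld('w3');c=ld('t2')
print('plunger',atz(w,320,225,.23),'rest',atz(w,315,256,.203),'flange',atz(w,320,208,.141))
m=lambda P:np.mean(P,0).round(4)
print('wrist tips',m([atz(w,36,247,.158),atz(w,70,241,.158)]),'bridge',m([atz(w,14,200,.15),atz(w,55,186,.15)]),'dish',atz(w,120,197,.014))
t=lambda u,v,z:atz(c,190+u/3.33,150+v/3.33,z)
print('top tips',t(252,562,.158),t(320,550,.158),'dish',t(292,520,.014),'bar',t(215,200,.239),t(241,322,.239), t(228,261,.239))
for r in(-20,0,33):
  for s in(-17,17):
    a=np.radians(-168); q=np.array([.5755,.0105])+np.array([np.cos(a),np.sin(a)])*(.115+r/1e3)+np.array([-np.sin(a),np.cos(a)])*s/1e3
    u,v=px(c,[*q,.15]);print(r,s,(u-190)*3.33,(v-150)*3.33)"
```

```text
plunger [ 0.47543792 -0.30477243  0.23      ] rest [ 0.43954636 -0.30057902  0.203     ] flange [ 0.47223432 -0.30538755  0.141     ]
wrist tips [ 0.4361 -0.0255  0.158 ] bridge [ 0.4884 -0.0115  0.15  ] dish [ 0.46277395 -0.0175043   0.014     ]
top tips [ 0.42726306 -0.00263817  0.158     ] [ 0.43413262 -0.03839104  0.158     ] dish [ 0.46092019 -0.01454901  0.014     ] bar [0.60387006 0.01540707 0.239     ] [5.41573645e-01 2.45308004e-04 2.39000000e-01] [0.57254652 0.00778352 0.239     ]
-20 -17 237.58176886155627 465.621387971608
-20 17 299.87766769823276 453.52941967158284
0 -17 244.13560334512783 502.1736116246972
0 17 306.62711549045315 489.9809367169608
33 -17 255.04509640107767 563.0183325468508
33 17 317.86206155783856 550.6571343388217
```

Request:
arm_command --targets '[{"rot": [0, 0, 0], "offset": [0.2, -0.95, 2], "gripper": 0}, {"rot": [0, 0, 0], "offset": [0.2, -0.95, 5], "gripper": 0}, {"rot": [0, 0, 0], "offset": [0.2, -0.95, 9], "gripper": 0}, {"rot": [0, 0, 0], "offset": [0.2, -0.95, 12], "gripper": 0}, {"rot": [0, 0, 0], "offset": [0.2, -0.95, 14.5], "gripper": 0}, {"rot": [0, 0, 0], "offset": [0.2, -0.95, 15.9], "gripper": 0}, {"rot": [0, 0, 0], "offset": [0.2, -0.95, 15.9], "gripper": 0}, {"rot": [0, 0, 0], "offset": [0.2, -0.95, 15.9], "gripper": 0}]'

```text
time_s: 7.85
position: [0.4731, -0.3058, 0.239]
tcp_rot: [[0.002, -1.0, 0.0], [-1.0, -0.002, -0.0], [0.0, -0.0, -1.0]]
force: [0.6, -0.0, 0.5]
opening: 1.002
```

Request:
arm_command --targets '[{"rot": [0, 0, 0], "offset": [0, 0, 0], "gripper": 1}, {"rot": [0, 0, 0], "offset": [0, 0, 0], "gripper": 1}, {"rot": [0, 0, 0], "offset": [0, 0, 0], "gripper": 1}, {"rot": [0, 0, 0], "offset": [0, 0, 0], "gripper": 1}, {"rot": [0, 0, 0], "offset": [0, 0, 0], "gripper": 1}, {"rot": [0, 0, 0], "offset": [0, 0, 0], "gripper": 1}, {"rot": [0, 0, 0], "offset": [0, 0, 0], "gripper": 1}, {"rot": [0, 0, 0], "offset": [0, 0, 0], "gripper": 1}]'

```text
time_s: 8.65
position: [0.4727, -0.3058, 0.2387]
tcp_rot: [[0.001, -1.0, -0.0], [-1.0, -0.001, 0.0], [-0.0, 0.0, -1.0]]
force: [0.2, 0.3, 0.7]
opening: 0.356
```

Request:
arm_command --targets '[{"rot": [0, 0, 0], "offset": [0, 0, 0], "gripper": 1}, {"rot": [0, 0, 0], "offset": [0, 0, 0], "gripper": 1}, {"rot": [0, 0, 0], "offset": [0, 0, -0.2], "gripper": 1}, {"rot": [0, 0, 0], "offset": [0, 0, -1], "gripper": 1}]'

```text
time_s: 9.05
position: [0.4722, -0.3054, 0.2482]
tcp_rot: [[0.001, -1.0, -0.002], [-1.0, -0.001, 0.002], [-0.002, 0.002, -1.0]]
force: [-0.3, -0.3, -1.2]
opening: 0.34
```

```bash
python3 -c "
from h import *
go(.473,-.304,.318,-90);print(bot.read_state()['moment'])"
```

```text
t 9.05 F [-0.3 -0.3 -1.2] pos [ 0.4722 -0.3054  0.2482] open 0.3398823944107811 off_cm [-0.15 -0.07 -6.98] rot [0.1 0.1 0.1]
[-0.07309464  0.13287945  0.03017745]
```

Opening is 29.6 mm, which matches the 30 mm handle, and about 1 N of weight shows. Lift clear of the well.

Request:
arm_command --targets '[{"rot": [0, 0, 0], "offset": [0, 0, -1.5], "gripper": 1}, {"rot": [0, 0, 0], "offset": [0, 0, -3], "gripper": 1}, {"rot": [0, 0, 0], "offset": [0, 0, -4.5], "gripper": 1}, {"rot": [0, 0, 0], "offset": [0, 0, -6], "gripper": 1}, {"rot": [0, 0, 0], "offset": [0, 0, -7], "gripper": 1}, {"rot": [0, 0, 0], "offset": [0, 0, -7.5], "gripper": 1}, {"rot": [0, 0, 0], "offset": [0, 0, -7.5], "gripper": 1}]'

```text
time_s: 9.75
position: [0.4729, -0.306, 0.3245]
tcp_rot: [[0.001, -1.0, 0.001], [-1.0, -0.001, -0.001], [0.001, -0.001, -1.0]]
force: [-0.7, 0.4, -1.4]
opening: 0.334
```

```bash
python3 -c "
from h import *
go(.463,-.0135,.318,-90)"
```

```text
t 9.75 F [-0.7  0.4 -1.4] pos [ 0.4729 -0.306   0.3245] open 0.33436301523074974 off_cm [-29.25   0.95   0.62] rot [-0.1 -0.1  0.1]
```

Request:
arm_command --targets '[{"rot": [0, 0, 0], "offset": [-2, 0.1, 0], "gripper": 1}, {"rot": [0, 0, 0], "offset": [-6, 0.2, 0], "gripper": 1}, {"rot": [0, 0, 0], "offset": [-10, 0.4, 0], "gripper": 1}, {"rot": [0, 0, 0], "offset": [-14, 0.6, 0], "gripper": 1}, {"rot": [0, 0, 0], "offset": [-18, 0.8, 0], "gripper": 1}, {"rot": [0, 0, 0], "offset": [-22, 0.9, 0], "gripper": 1}, {"rot": [0, 0, 0], "offset": [-25, 0.95, 0], "gripper": 1}, {"rot": [0, 0, 0], "offset": [-27, 0.95, 0], "gripper": 1}]'

```text
time_s: 10.55
position: [0.4607, -0.0329, 0.323]
tcp_rot: [[0.004, -1.0, -0.004], [-1.0, -0.004, 0.0], [-0.0, 0.004, -1.0]]
force: [-0.8, -3.0, -0.4]
opening: 0.338
```

Request:
arm_command --targets '[{"rot": [0, 0, 0], "offset": [-1.5, 0, 0], "gripper": 1}, {"rot": [0, 0, 0], "offset": [-2.25, 0, 0], "gripper": 1}, {"rot": [0, 0, 0], "offset": [-2.25, 0, 0], "gripper": 1}, {"rot": [0, 0, 0], "offset": [-2.25, 0, 0], "gripper": 1}, {"rot": [0, 0, 0], "offset": [-2.25, 0, 0], "gripper": 1}]'

```text
time_s: 11.05
position: [0.463, -0.0138, 0.3237]
tcp_rot: [[0.0, -1.0, 0.0], [-1.0, -0.0, 0.0], [-0.0, -0.0, -1.0]]
force: [-0.2, -1.0, -0.7]
opening: 0.335
```

```bash
python3 -c "
from h import *
go(.463,-.0135,.258,-90)
c=cap('scene','s3');t=cap('top','t3');b=np.array(bot.read_state()['position'])-[0,0,.223]
print('scene low',px(c,b),'hook',px(c,[.463,-.0135,.15]),'flange',px(c,b+[0,0,.12]))
crop('s3','s3c',300,130,440,300,3.5)"
```

```text
t 11.05 F [-0.2 -1.  -0.7] pos [ 0.463  -0.0138  0.3237] open 0.33503312241274685 off_cm [-0.03 -0.    6.57] rot [-0.  0.  0.]
scene low (np.float64(361.739363952037), np.float64(238.66716380777413)) hook (np.float64(363.0740696667789), np.float64(220.4552797586367)) flange (np.float64(364.5865973406019), np.float64(192.0624658335217))
```

View pics/s3c.png

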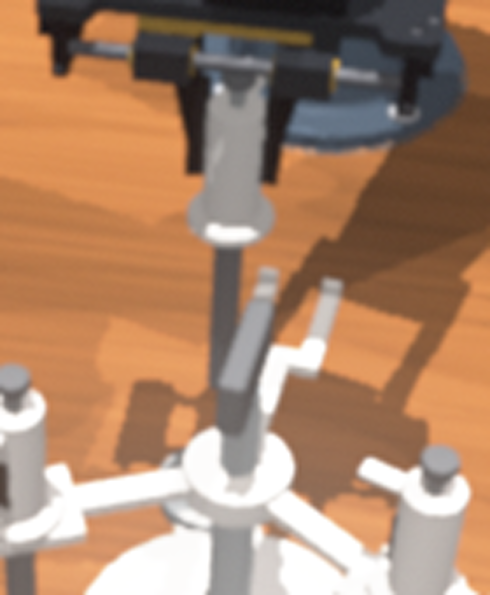

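The check caught an error of mine. I carried the pipette with its lower end at about 0.10 m, below the prong tops, and the stem pushed the fork towards +y: prong tips now at (268,272) and (332,288) in the crop, right of the stem. Nothing fell. I'll lift clear, back off and remeasure the rack.

Request:
arm_command --targets '[{"rot": [0, 0, 0], "offset": [0.1, 0, -2], "gripper": 1}, {"rot": [0, 0, 0], "offset": [0.2, 0, -5], "gripper": 1}, {"rot": [0, 0, 0], "offset": [0.2, 0, -8], "gripper": 1}, {"rot": [0, 0, 0], "offset": [3, 0, -9], "gripper": 1}, {"rot": [0, 0, 0], "offset": [7, 0, -9], "gripper": 1}, {"rot": [0, 0, 0], "offset": [11, 0, -9], "gripper": 1}, {"rot": [0, 0, 0], "offset": [13, 0, -9], "gripper": 1}, {"rot": [0, 0, 0], "offset": [13, 0, -9], "gripper": 1}]'

```text
time_s: 11.95
position: [0.4631, -0.1465, 0.4137]
tcp_rot: [[-0.004, -1.0, 0.0], [-1.0, 0.004, -0.001], [0.001, -0.0, -1.0]]
force: [0.8, 0.3, 0.2]
opening: 0.34
```

```bash
python3 -c "
from h import *
go(.463,-.0135,.41,-90)
t=cap('top','t4')
crop('t4','t4c',190,180,350,330,3.75)"
```

```text
t 11.95 F [0.8 0.3 0.2] pos [ 0.4631 -0.1465  0.4137] open 0.34006076079903125 off_cm [-13.3    0.06   0.35] rot [-0.  -0.1 -0.2]
```

View pics/t4c.png

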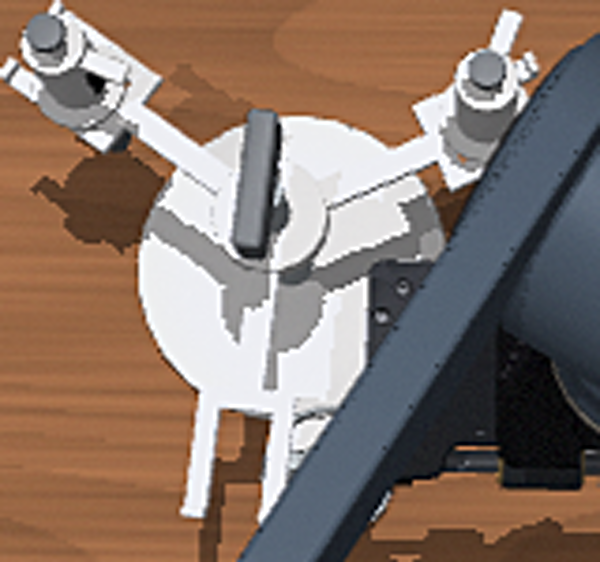

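The rack is now turned too far clockwise: the left prong runs from (208,400) to (195,516) and the bar from (263,112) to (248,255). The hung pipettes are intact.

```bash
python3 -c "
from h import *
c=ld('t4');t=lambda u,v,z:atz(c,190+u/3.75,180+v/3.75,z)[:2]
ax=np.array([.5755,.0105])
ang=lambda d:np.degrees(np.arctan2(d[1],d[0]))%360
a,b=t(208,400,.15),t(195,516,.158);print('prong',a,b,ang(b-a),ang(t(248,255,.239)-t(263,112,.239)))
for A in(168,170,172,174,176):
  r=np.radians(A);e=np.array([np.cos(r),np.sin(r)]);n=np.array([-e[1],e[0]])
  P=[px(c,[*(ax+e*(.115+k)+n*s),.152]) for k in(-.02,.033) for s in(-.017,)]
  print(A,[(round((u-190)*3.75),round((v-180)*3.75)) for u,v in P],ax+e*.115)"
```

```text
prong [0.48424774 0.03594723] [0.42866208 0.03903064] 176.8249753891358 176.10580903369967
168 [(185, 395), (157, 504)] [0.46301303 0.03440984]
170 [(191, 398), (167, 508)] [0.46224711 0.03046954]
172 [(198, 400), (178, 511)] [0.46161917 0.02650491]
174 [(204, 403), (188, 514)] [0.46112998 0.02252077]
176 [(211, 404), (199, 516)] [0.46078013 0.01852199]
```

Rack bearing is about 175.3°, with the hook at about (.461, .020). The plan is to lower the stem into the fork from above (flange well above the lips), steer the fork gently back to 192° so it stands over the dish, recentre, and only then lower the flange.

Request:
arm_command --targets '[{"rot": [0, 0, 0], "offset": [-3, 0.2, 0], "gripper": 1}, {"rot": [0, 0, 0], "offset": [-7, 0.2, 0], "gripper": 1}, {"rot": [0, 0, 0], "offset": [-11, 0.2, 0], "gripper": 1}, {"rot": [0, 0, 0], "offset": [-14, 0.2, 0], "gripper": 1}, {"rot": [0, 0, 0], "offset": [-16, 0.2, 0], "gripper": 1}, {"rot": [0, 0, 0], "offset": [-16.6, 0.2, 0], "gripper": 1}, {"rot": [0, 0, 0], "offset": [-16.6, 0.2, 0], "gripper": 1}, {"rot": [0, 0, 0], "offset": [-16.6, 0.2, 0], "gripper": 1}]'

```text
time_s: 12.8
position: [0.4608, 0.0224, 0.4138]
tcp_rot: [[0.001, -1.0, -0.0], [-1.0, -0.001, -0.001], [0.001, 0.0, -1.0]]
force: [0.2, -1.0, -1.1]
opening: 0.337
```

```bash
python3 -c "
from h import *
go(.461,.0200,.283,-90)
w=cap('wrist','w5');s=cap('scene','s5')
b=np.array(bot.read_state()['position'])-[0,0,.2235]
print([np.round(px(s,q)) for q in (b,b+[0,0,.12],[.461,.02,.15])])
crop('s5','s5c',320,110,460,260,3.5)"
```

```text
t 12.8 F [ 0.2 -1.  -1.1] pos [0.4608 0.0224 0.4138] open 0.3371215336693909 off_cm [ 0.23 -0.02 13.08] rot [ 0.  -0.   0.1]
[array([383., 206.]), array([388., 154.]), array([380., 222.])]
```

View pics/s5c.png

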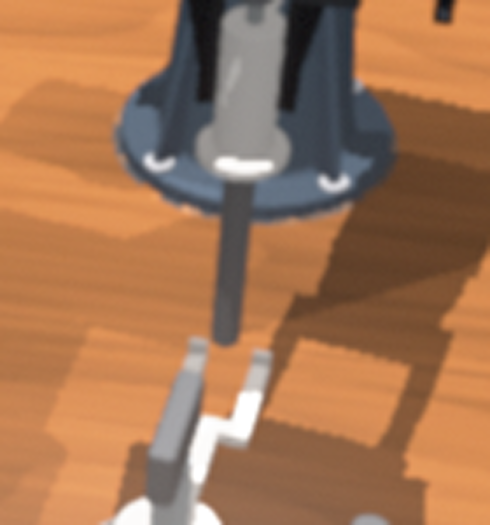

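The stem's lower end is at crop (226,340), close to prediction, and the prong tips are at (197,343) and (262,355). I'll check these against the fork model.

```bash
python3 -c "
from h import *
c=ld('s5');ax=np.array([.5755,.0105])
for A in(172,174,175.3,177):
  r=np.radians(A);e=np.array([np.cos(r),np.sin(r)]);n=np.array([-e[1],e[0]])
  P=[px(c,[*(ax+e*(.115+k)+n*s),.158 if k>0 else .15]) for k,s in((.033,.0155),(.033,-.0155),(-.02,-.016))]
  print(A,[(round((u-320)*3.5),round((v-110)*3.5)) for u,v in P],(ax+e*.115).round(4))"
```

```text
172 [(213, 340), (267, 352), (242, 425)] [0.4616 0.0265]
174 [(204, 339), (258, 350), (236, 423)] [0.4611 0.0225]
175.3 [(198, 338), (252, 348), (233, 422)] [0.4609 0.0199]
177 [(190, 337), (245, 346), (228, 420)] [0.4607 0.0165]
```

Both views put the hook at y of about .021, within the 5 mm clearance. Lower the stem into the fork.

Request:
arm_command --targets '[{"rot": [0, 0, 0], "offset": [0.1, 0, 1], "gripper": 1}, {"rot": [0, 0, 0], "offset": [0.1, 0, 2.5], "gripper": 1}, {"rot": [0, 0, 0], "offset": [0.1, 0, 3.5], "gripper": 1}, {"rot": [0, 0, 0], "offset": [0.1, 0, 4.5], "gripper": 1}, {"rot": [0, 0, 0], "offset": [0.1, 0, 5.5], "gripper": 1}, {"rot": [0, 0, 0], "offset": [0.1, 0, 6.5], "gripper": 1}]'

```text
time_s: 13.5
position: [0.4609, 0.0215, 0.3479]
tcp_rot: [[0.001, -1.0, -0.0], [-1.0, -0.001, -0.0], [0.0, 0.0, -1.0]]
force: [0.2, -0.9, -1.1]
opening: 0.337
```

Request:
arm_command --targets '[{"rot": [0, 0, 0], "offset": [0, 0, 1.5], "gripper": 1}, {"rot": [0, 0, 0], "offset": [0, 0, 3], "gripper": 1}, {"rot": [0, 0, 0], "offset": [0, 0, 4.5], "gripper": 1}, {"rot": [0, 0, 0], "offset": [0, 0, 6], "gripper": 1}, {"rot": [0, 0, 0], "offset": [0, 0, 6.5], "gripper": 1}, {"rot": [0, 0, 0], "offset": [0, 0, 6.5], "gripper": 1}]'

```text
time_s: 14.1
position: [0.4605, 0.0217, 0.283]
tcp_rot: [[0.001, -1.0, -0.002], [-1.0, -0.001, 0.0], [-0.0, 0.002, -1.0]]
force: [0.0, -0.4, -0.9]
opening: 0.335
```

```bash
python3 -c "
from h import *
go(.464,-.0185,.283,-90)"
```

```text
t 14.1 F [ 0.  -0.4 -0.9] pos [0.4605 0.0217 0.283 ] open 0.33456441299950856 off_cm [ 4.03 -0.34 -0.  ] rot [0.1 0.  0.1]
```

Request:
arm_command --targets '[{"rot": [0, 0, 0], "offset": [0.4, 0, 0], "gripper": 1}, {"rot": [0, 0, 0], "offset": [0.8, 0, 0], "gripper": 1}, {"rot": [0, 0, 0], "offset": [1.2, 0, 0], "gripper": 1}, {"rot": [0, 0, 0], "offset": [1.6, 0, 0], "gripper": 1}, {"rot": [0, 0, 0], "offset": [2, -0.05, 0], "gripper": 1}, {"rot": [0, 0, 0], "offset": [2.4, -0.1, 0], "gripper": 1}, {"rot": [0, 0, 0], "offset": [2.8, -0.15, 0], "gripper": 1}, {"rot": [0, 0, 0], "offset": [3.1, -0.2, 0], "gripper": 1}]'

```text
time_s: 14.9
position: [0.4629, -0.0097, 0.2838]
tcp_rot: [[0.001, -1.0, -0.0], [-1.0, -0.001, 0.0], [-0.0, 0.0, -1.0]]
force: [0.3, 1.9, 0.2]
opening: 0.336
```

Request:
arm_command --targets '[{"rot": [0, 0, 0], "offset": [0.3, -0.05, 0], "gripper": 1}, {"rot": [0, 0, 0], "offset": [0.5, -0.1, 0], "gripper": 1}, {"rot": [0, 0, 0], "offset": [0.7, -0.12, 0], "gripper": 1}, {"rot": [0, 0, 0], "offset": [0.8, -0.15, 0], "gripper": 1}, {"rot": [0, 0, 0], "offset": [0.9, -0.15, 0], "gripper": 1}, {"rot": [0, 0, 0], "offset": [0.9, -0.15, 0], "gripper": 1}, {"rot": [0, 0, 0], "offset": [0.9, -0.15, 0], "gripper": 1}]'

```text
time_s: 15.6
position: [0.4643, -0.0184, 0.2837]
tcp_rot: [[0.001, -1.0, -0.0], [-1.0, -0.001, -0.0], [0.0, 0.0, -1.0]]
force: [0.5, 0.3, -1.6]
opening: 0.337
```

```bash
python3 -c "
from h import *
go(.463,-.0135,.283,-90)
c=cap('top','t6');s=cap('scene','s6')
ax=np.array([.5755,.0105])
# bar bearing from the scene: fit model bar/prong tips
for n,d in(('s',s),):
  for A in(186,189,192,195):
    r=np.radians(A);e=np.array([np.cos(r),np.sin(r)]);m=np.array([-e[1],e[0]])
    P=[px(d,[*(ax+e*(.115+k)+m*q),.158 if k>-.05 else .239]) for k,q in((.033,.0155),(.033,-.0155),(-.083,0),(-.147,0))]
    print(A,[(round((u-300)*3.5),round((v-130)*3.5)) for u,v in P])
crop('s6','s6c',300,130,440,300,3.5)"
```

```text
t 15.6 F [ 0.5  0.3 -1.6] pos [ 0.4643 -0.0184  0.2837] open 0.3366615090725505 off_cm [-0.49  0.13  0.07] rot [ 0.  -0.   0.1]
186 [(218, 266), (274, 269), (246, 297), (240, 388)]
189 [(204, 266), (260, 267), (242, 296), (244, 388)]
192 [(191, 267), (246, 266), (239, 296), (248, 388)]
195 [(177, 268), (232, 266), (235, 296), (251, 388)]
```

View pics/s6c.png

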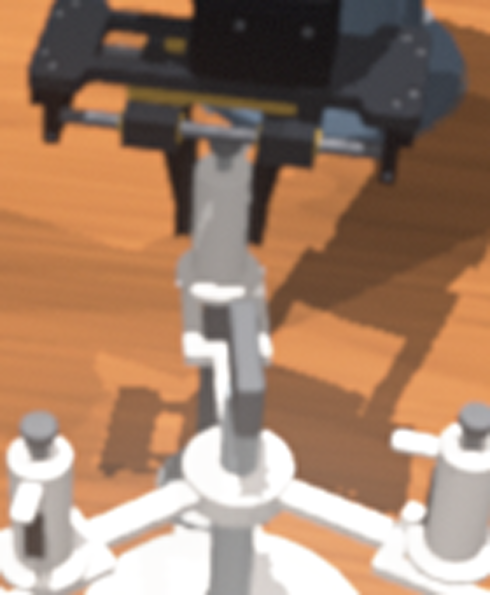

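The stem is inside the fork and the fork came round with it; the bar line (245,297)→(250,400) fits about 191–192°. Recentre and lower the flange onto the prongs.

Request:
arm_command --targets '[{"rot": [0, 0, 0], "offset": [-0.2, 0.05, 0], "gripper": 1}, {"rot": [0, 0, 0], "offset": [-0.45, 0.1, 0], "gripper": 1}, {"rot": [0, 0, 0], "offset": [-0.45, 0.1, 0.8], "gripper": 1}, {"rot": [0, 0, 0], "offset": [-0.45, 0.1, 1.6], "gripper": 1}, {"rot": [0, 0, 0], "offset": [-0.45, 0.1, 2.2], "gripper": 1}, {"rot": [0, 0, 0], "offset": [-0.45, 0.1, 2.6], "gripper": 1}, {"rot": [0, 0, 0], "offset": [-0.45, 0.1, 2.9], "gripper": 1}, {"rot": [0, 0, 0], "offset": [-0.45, 0.1, 2.9], "gripper": 1}]'

```text
time_s: 16.5
position: [0.4632, -0.0138, 0.2542]
tcp_rot: [[0.001, -1.0, -0.001], [-1.0, -0.001, 0.0], [-0.0, 0.001, -1.0]]
force: [-0.4, -0.0, -1.3]
opening: 0.334
```

```bash
python3 -c "
from h import *
go(.463,-.0135,.253,-90);print(bot.read_state()['moment'])"
```

```text
t 16.5 F [-0.4 -0.  -1.3] pos [ 0.4632 -0.0138  0.2542] open 0.33398202200812627 off_cm [-0.03  0.02  0.12] rot [0.1 0.  0.1]
[-0.08990272  0.15338263 -0.05464781]
```

Still carrying the weight. I'll lower another 1–2 mm to touch.

Request:
arm_command --targets '[{"rot": [0, 0, 0], "offset": [0, 0, 0.1], "gripper": 1}, {"rot": [0, 0, 0], "offset": [0, 0, 0.15], "gripper": 1}, {"rot": [0, 0, 0], "offset": [0, 0, 0.15], "gripper": 1}]'

```text
time_s: 16.8
position: [0.4636, -0.0139, 0.2537]
tcp_rot: [[0.001, -1.0, 0.001], [-1.0, -0.001, -0.0], [0.0, -0.001, -1.0]]
force: [0.4, 1.1, 1.7]
opening: 0.339
```

Contact: force flipped to +1.7 N at the expected height (TCP .2537). Release and rise.

Request:
arm_command --targets '[{"rot": [0, 0, 0], "offset": [0, 0, 0], "gripper": 0.6}, {"rot": [0, 0, 0], "offset": [0, 0, 0], "gripper": 0.5}, {"rot": [0, 0, 0], "offset": [0, 0, 0], "gripper": 0.3}, {"rot": [0, 0, 0], "offset": [0, 0, 0], "gripper": 0.2}, {"rot": [0, 0, 0], "offset": [0, 0, 0], "gripper": 0.1}, {"rot": [0, 0, 0], "offset": [0, 0, 0], "gripper": 0.1}, {"rot": [0, 0, 0], "offset": [0, 0, 0], "gripper": 0.1}, {"rot": [0, 0, 0], "offset": [0, 0, 0], "gripper": 0.1}]'

```text
time_s: 17.6
position: [0.4634, -0.0139, 0.2532]
tcp_rot: [[0.001, -1.0, -0.0], [-1.0, -0.001, -0.0], [0.0, 0.0, -1.0]]
force: [-0.4, 0.6, -0.6]
opening: 0.878
```

Request:
arm_command --targets '[{"rot": [0, 0, 0], "offset": [0, 0, -1], "gripper": 0.1}, {"rot": [0, 0, 0], "offset": [0, 0, -3], "gripper": 0.1}, {"rot": [0, 0, 0], "offset": [0, 0, -6], "gripper": 0.1}, {"rot": [0, 0, 0], "offset": [0, 0, -10], "gripper": 0.1}, {"rot": [0, 0, 0], "offset": [0, 0, -14], "gripper": 0.1}, {"rot": [0, 0, 0], "offset": [5, 0, -14], "gripper": 0.1}, {"rot": [0, 0, 0], "offset": [10, 0, -14], "gripper": 0.1}, {"rot": [0, 0, 0], "offset": [15, 0, -14], "gripper": 0.1}]'

```text
time_s: 18.4
position: [0.4634, -0.1649, 0.3949]
tcp_rot: [[0.003, -1.0, 0.002], [-1.0, -0.003, -0.001], [0.001, -0.002, -1.0]]
force: [1.6, -0.1, 0.7]
opening: 0.903
```

Request:
arm_command --targets '[{"rot": [0, 0, 0], "offset": [5, 0, 0], "gripper": 0.1}, {"rot": [0, 0, 0], "offset": [10, 0, 0], "gripper": 0.1}, {"rot": [0, 0, 0], "offset": [13, 0, 0], "gripper": 0.1}, {"rot": [0, 0, 0], "offset": [13, 0, 0], "gripper": 0.1}, {"rot": [0, 0, 0], "offset": [13, 0, 0], "gripper": 0.1}]'

```text
time_s: 18.9
position: [0.4633, -0.294, 0.3934]
tcp_rot: [[-0.0, -1.0, -0.0], [-1.0, 0.0, 0.001], [-0.001, 0.0, -1.0]]
force: [-0.3, 0.9, -0.6]
opening: 0.9
```

```bash
python3 -c "
from h import *
go(.463,-.0135,.253,-90)
t=cap('top','t7');s=cap('scene','s7')
# numeric check: where does the hung pipette show (plunger dark-grey / handle light) near prediction
for n,d in(('top',t),('scene',s)):
  print(n,'pred plunger',np.round(px(d,[.463,-.0135,.245])),'flange',np.round(px(d,[.463,-.0135,.156])),'bar ends pred',[np.round(px(d,[.5755+k*np.cos(np.radians(192)),.0105+k*np.sin(np.radians(192)),.239])) for k in(.032,-.032)])
old=cv2.imread('pics/t2.png');new=cv2.imread('pics/t7.png')
df=cv2.absdiff(old,new).max(2)[150:350,180:345]>40
n,l,st,ce=cv2.connectedComponentsWithStats(df.astype(np.uint8))
for i in range(1,n):
  if st[i,4]>12:print('change vs t2',st[i]+[180,150,0,0,0],ce[i]+[180,150])
crop('t7','t7c',190,150,340,330,3.33)
"
```

```text
t 18.9 F [-0.3  0.9 -0.6] pos [ 0.4633 -0.294   0.3934] open 0.899973781679643 off_cm [-28.03   0.03  14.07] rot [ 0.   0.1 -0. ]
top pred plunger [269. 294.] flange [273. 299.] bar ends pred [array([260., 245.]), array([254., 208.])]
scene pred plunger [365. 182.] flange [363. 218.] bar ends pred [array([368., 215.]), array([371., 241.])]
change vs t2 [297 166  17  28  78] [306.32051282 177.33333333]
change vs t2 [309 180   6  12  21] [312.23809524 185.71428571]
change vs t2 [306 184  16  26  71] [314.69014085 198.61971831]
change vs t2 [193 199  13  11  33] [198.54545455 203.09090909]
change vs t2 [186 208  16  12  62] [191.48387097 213.17741935]
change vs t2 [203 210  13   8  28] [209.21428571 213.46428571]
change vs t2 [198 226  15   5  26] [205.34615385 228.        ]
change vs t2 [261 287  24  37 394] [271.8680203  305.90101523]
change vs t2 [263 322  18  19  96] [270.34375    329.95833333]
```

The picture limit is reached, so I'll check the rest numerically: how far the rack differs from the t2 look, and where the hung pipette's plunger shows.

```bash
python3 -c "
from h import *
o=cv2.imread('pics/t2.png');n=cv2.imread('pics/t7.png');d=ld('t7')
def tm(u,v,r=8):
  T=o[v-r:v+r+1,u-r:u+r+1];S=n[v-r-12:v+r+13,u-r-12:u+r+13];m=cv2.matchTemplate(S,T,cv2.TM_CCOEFF_NORMED);_,b,_,p=cv2.minMaxLoc(m);return (u+p[0]-12,v+p[1]-12),b
ax=np.array([.5755,.0105])
for u,v in((309,183),(193,206)):
  (a,b),q=tm(u,v);A=atz(d,u,v,.245)[:2]-ax;B=atz(d,a,b,.245)[:2]-ax
  print((a,b),q,np.degrees(np.arctan2(*B[::-1])-np.arctan2(*A[::-1])))
# match that plunger onto new one
T=o[183-9:183+10,309-9:309+10];S=n[270:320,245:300];m=cv2.matchTemplate(S,o[177:190,303:316],cv2.TM_CCOEFF_NORMED);_,b,_,p=cv2.minMaxLoc(m);print('new plunger',(p[0]+245+6,p[1]+270+6),b,atz(d,p[0]+251,p[1]+276,.245))
for r in range(284,306,2):print(r,n[r,256:288,1])
# short pipette & block
print(tm(419,241) if 0 else '')
s=cv2.imread('pics/s7.png');s0=cv2.imread('pics/scene0.png')
m=cv2.matchTemplate(s[215:290,185:250],s0[230:272,200:232],cv2.TM_CCOEFF_NORMED);print('short in scene',cv2.minMaxLoc(m)[1],np.add(cv2.minMaxLoc(m)[3],(185,215)),'was (200,230)')
g=lambda u,v:s[v,u]
m=cv2.matchTemplate(s[150:330,330:400],s0[190:250,400:440],cv2.TM_CCOEFF_NORMED);print('pip in scene',cv2.minMaxLoc(m)[1],np.add(cv2.minMaxLoc(m)[3],(330,150)))
print('scene hung col rows 176..222', s[174:224:4,365].tolist())"
```

```text
(308, 182) 0.751190185546875 1.2175034036966925
(193, 207) 0.8482901453971863 0.8335845643622005
new plunger (270, 294) 0.5816152691841125 [ 0.46252141 -0.01526204  0.245     ]
284 [238 239 242 244 243 242 246 211 200 227 244 242 239 239 238 238 239 238
 239 238 238 238 238 237 238 238 240 239 239 238 238 241]
286 [238 238 238 237 239 239 239 240 240 243 244 165 234 228 239 230 239 211
 236 241 237 237 239 239 240 240 240 240 243 248 255 210]
288 [240 238 238 239 237 238 239 241 208 241 253 214 184 183 129 215 240 239
 234 242 222 237 241 243 228 223 229 233 165 157 247 126]
290 [180 225 232 241 239 240 241 228 247 182 125 129 139 138 140 143 144  97
 176 232 229 242 210 224 228 229 236 129 165 173 217 183]
292 [ 95  88 118 247 243 241 222 244 234 144 134 139 141 146 143 146 143 150
  99 173 230 232 220 158 231 233 229 233 236  88  49 146]
294 [107 104  85 255 250 181 238 254 133 125 139 142 144 144 145 146 146 155
 110 118 231 233 241 147 160 235 232 229 230 232 249 122]
296 [109 105  96 173 201 242 231 252 172 129 141 142 143 146 146 147 155 142
  45 240 236 232 255 125  71 146 232
[... 209 characters left out ...]
 150 151 148 145 136 130
 246 253 252 116  78  87  77 196 235 230 230 237 173 166]
302 [106 108 106  99 234 243 163 148 150 114 114 232 255 255 255 255 255 255
 193  93  80  86  88  78 151 236 233 230 233 157 195 171]
304 [110 112 112 108  98 105 144 151 151 143 217 249 250 250 255 255 109  82
  94  94  92  87  76 197 234 230 229 231 220 209 247 185]

short in scene 0.9722278714179993 [200 230] was (200,230)
pip in scene 0.5378978252410889 [347 174]
scene hung col rows 176..222 [[55, 88, 134], [68, 95, 139], [171, 167, 166], [102, 102, 104], [109, 109, 111], [255, 255, 255], [173, 176, 182], [173, 177, 183], [172, 176, 182], [172, 175, 182], [169, 173, 179], [151, 152, 156], [133, 135, 140]]
```

```bash
python3 -c "
from h import *
print(ticket.hand_in(),bot.read_state()['time_s'])"
```

```text
the job is handed in; nothing more can be done
the job is handed in; nothing more can be done
```

The long pipette now hangs upright by its flange on the free hook, over the drip dish. The job was handed in at about 19 s.

**One mishap, mended:** I turned the rack about 67° so the free hook stood over the dish, then took the long pipette from the block. I carried it over too low, and its stem pushed the empty fork about 17° past the dish. I lifted it clear, measured again and lowered the stem into the fork from above. The fork was then steered back over the dish, and only after that did I lower the flange and let go. The fork was over the dish again before the pipette was hung, but that last correction was made with the pipette already in hand.

**Last checks**
- **Pipette:** its plunger shows at (.4625, -.0145) at hanging height, about 1 mm from the predicted place. Contact came at the expected height.
- **Rack:** it stands about 1° (roughly 2 mm at the hook) further round than when I first set it over the dish.
- **Bystanders:** the short pipette has not moved (image match 0.97). Both other pipettes still hang on their hooks.
- **Robot:** the gripper is open and well clear of everything.

**Weaker evidence:** the limit of 12 pictures was reached, so these final checks were numeric only. The plain image matches on the newly hung pipette were weak (0.54 and 0.58), so I relied on its plunger pixels. The matches on the two hung bystanders were only fair (0.75 and 0.85).

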